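# Hook the two-clawed display arm into the slotted stand

## Robot

A 7-joint arm with a two-finger parallel gripper is mounted at the origin on a cart in front of the work surface, level with it; the furniture and walls round the work are solid. World frame = base frame: x ahead of the robot, y to its left, z up, the work surface at z = 0. Lengths are in m, angles in rad, forces in N, time in s.
With the tool pointing down it reaches from about 0.35 to 0.9 m from the base axis. Payload 8.1 kg.
Tool frame: the origin (TCP) lies midway between the tips of the shut fingers; the grasp point (between the pads) lies 19 mm behind it; z points along the fingers, y is the line along which they close (so a half turn about z gives the same grasp; the last joint's range is limited). The gripper opens to 92 mm and grips with 3 to 60 N. Pads are 19 mm wide; open, the fingers measure 130 mm over their backs; the gripper's body (75 mm by 190 mm) begins 47 mm behind the grasp point.
Start: joints at [-1.226, 0.434, 0.025, 1.573, -0.012, 1.134, -0.075], TCP at [0.271, 0.563, 0.227] pointing down, gripper open.
Joint ranges: [-2.62, 2.62], [-0.44, 2.09], [-1.27, 1.32], [0.08, 2.57], [-1.32, 4.46], [0.12, 2], [-2.74, 2.74]. Speed limits (rad/s): [2.22, 2.22, 3.01, 3.01, 3.14, 3.14, 3.14].

## Interface

Orientations are given as a rotation vector (axis times angle).
In Python, from cell import observe, get_image, camera_model, sign_off, recognise, silhouettes gives the robot as it stands.
- The arm moves only by the tool apply_moves, never from a script. Its argument "motion" is a list of rows, each an object of numbers: "x", "y", "z": the shift along the world's x, y, z in cm; "yaw": the turn about the world's z in degrees; "hand": the opening, from -1 (shut) to 1 (fully open), so that 0 is half open. In form: [{"x": .., "y": .., "z": .., "yaw": .., "hand": ..}, ...]. A call has 1 to 10 rows; each row is the pose to reach, as a shift and turn from the pose commanded when the call began; what a row does not reach only later rows make up. A row lasts 1/8 s, in which the tool goes at most 62.5 mm and 10.7 degrees, less where a joint would pass 70% of its speed; a pose out of reach is approached as far as the arm can. A call with a gripper value outside its range is refused whole. The fingers move at their own pace and stop on an object; "newtons" is the grip in N (left out, the last holds). Time passes only in rows, so rows that repeat a pose let the fingers close. It gives the time, the measured TCP pose, the force, the opening and the grip force at its end, in the units of the state.
- observe(): the state, without advancing time (a new reading comes with each control period).
- get_image(name): name is "scene" or "top"; returns the picture (400x640x3 uint8, blue, green, red); there is no depth.
- camera_model(name): a dict with "camera_matrix" (3x3 intrinsics, pixels), "k1" (the pictures are not rectified: a ray, as slopes to the right and down, at radius r is drawn at 1 + k1 r^2 times it, then the intrinsics apply), "T" (4x4, takes a point from camera to world coordinates). Camera axes: x right, y up, looking along -z (the intrinsics and any distortion apply to the point x, -y, -z); pixel columns grow to the right and rows downward; lengths in m; the calibration is good to about 2 mm. A picture is of the moment at which its call begins. camera_model takes no time and is no camera call.
- sign_off(): hands the job in; it is judged then, once.
Trained networks look in the newest picture that a camera, given by its name, has taken for a name from the list of things; names that differ only in an ending like _2 or _b are one class to them, and where a whole thing is asked for, a point or a joint stands for the part that bears it (a point fixed in the world has none). Each returns a list of dicts, best first, with "p" (0 to 1); they miss things now and then, are a little off and sometimes report something else, mostly with a low value. They report only what shows in the picture. A call takes as long as a camera call.
- recognise(query, camera): "rect" ([left, top, right, bottom] in pixels, round what is visible of it).
- silhouettes(query, camera): "mask" (400x640 bool, what is visible of it) and "rect" ([left, top, right, bottom] in pixels, round what is visible of it).
The state is a dict: "clock": time; "joints": joint angles; "dq": joint speeds; "joint_efforts": joint torques, N m; "position": TCP position; "ee_rot": TCP orientation; "force": force on the tool from outside, world axes, zero at the start; "ft_torque": the same for the moment, N m; "width": opening from 0.0 (shut) to 1.0 (fully open); "gripper_force": force on a finger pad.
Only numpy, scipy, OpenCV 4.12 (cv2) and the standard library are available. Lean on these libraries where they do the work, as an engineer would, in place of code of your own. Each camera call takes 0.05 s, during which the arm holds its last target. There are 200 camera calls.

## Task

Mount the display arm that has two claws on the slotted stand: lift it off the table, put both claws through the two slots, and press it down until it is fully home, level, and the spring latch has snapped out over its lower crossbar. Leave the narrow single-claw arm where it lies, and let go of the mounted arm.

Things in the scene. Friction and masses are not known exactly. Their poses are not given: they have to be found in the camera images.
- display_arm: Aluminium, 150 g, upright. mm: back frame 80 wide, 72 high, x -6..0; crossbars z 0..6, 56..72. Bar along -x: 14 wide, 28 high, to x -81, then lower to -121, tip turned up. Upright grip post on it: 14 wide, x -33..-5, z to 100; take it across y near the top. Claws at y -35, +35, 10 wide: shank z 64..72, hook hanging to z 44; reach x +17. Origin: mid underside of frame's back; x to claws, z up.
- narrow_arm: Bystander, also aluminium: similar arm of the same height and length, but its back frame is only 46 mm wide and it has a single claw in the middle, so it does not fit. Origin and axes as for display_arm.
- seat (a point): Point on the fixed stand (yaw varies) where display_arm's origin lies when home, 50 mm over table; axes then agree (x into stand, z up). mm: two dark steel uprights, x 0..6, tops z 124; one slot in each at y -35, +35: 26 wide, z 64 (lip bearing the shank) to 112. Claws enter with the arm 22..38 above home (best 30), pushed in till frame meets uprights; then straight down. Foot: 25 out, z -38.
- latch (a joint): Steel spring nose between the uprights, 24 mm wide, 4.5 mm proud of their front, z 8 to 16 mm over the seat; sloped above, flat below. Value: how far pushed in, m (0 out, 0.008 most). The arm's lower crossbar pushes it in on the way down (7 to 14 N down, more than the arm's weight); it springs out over the crossbar in the last 2 mm, locking the arm.

How it is judged:
By the outcome, as a careful person would: the job done as asked, in the order asked, and still so for the second after the job is handed in, with the robot touching nothing.
It also fails if it takes over 38 s, if anything falls off the work surface, if the arm or the gripper's body presses on something with over 40 N, if the wrist force passes 120 N, or if a joint passes its speed limit or range.

## Working session

There is one attempt and no reset: what is moved stays moved. The work goes in short steps, Python scripts to look and compute and a tool call to move; the robot and the scene stay as the last step left them, time stands still between calls to the robot, and variables do not carry over. Pictures are saved under pics/ and viewed, at most 10 in all, crops included, and the job is handed in when it is done.

Besides the shell and the picture viewer there is one more tool, called as name([rows], argument=value, ...), one row to a line, values as JSON. apply_moves: Moves the arm, as the interface text tells. Its arguments: {"type":"object","properties":{"motion":{"type":"array","items":{"type":"object","properties":{"x":{"type":"number"},"y":{"type":"number"},"z":{"type":"number"},"yaw":{"type":"number"},"hand":{"type":"number"}}}},"newtons":{"type":"number"}},"required":["motion"]}

```bash
mkdir -p pics; python3 - <<'E'
from cell import *
import cv2,numpy as np
for c in("scene","top"):
    im=get_image(c); cv2.imwrite(f"pics/{c}0.png",im)
    m=camera_model(c); print(c,np.round(m["T"],4).tolist(),np.round(m["camera_matrix"],1).tolist(),m["k1"])
    for q in("display_arm","narrow_arm","latch"):
        for r in silhouettes(q,c)[:3]: print(q,round(r["p"],2),np.round(r["rect"],1),r["mask"].sum())
s=observe();print(s)
E
```

```text
scene [[-0.8433, -0.4407, 0.3075, 0.9337], [0.5372, -0.6757, 0.5049, 0.5852], [-0.0147, 0.591, 0.8066, 1.0137], [0.0, 0.0, 0.0, 1.0]] [[391.7, 0.0, 321.6], [0.0, 391.7, 196.0], [0.0, 0.0, 1.0]] -0.08487331103727308
display_arm 0.7 [283.5 116.7 316.4 141.8] 425
narrow_arm 0.58 [316.4 150.3 346.6 175.6] 381
top [[-0.0217, 0.9803, -0.1963, 0.3172], [-0.9997, -0.0236, -0.0075, 0.0183], [-0.012, 0.1961, 0.9805, 1.1626], [0.0, 0.0, 0.0, 1.0]] [[403.9, 0.0, 324.7], [0.0, 403.9, 206.8], [0.0, 0.0, 1.0]] -0.08344940150990615
display_arm 0.72 [429.1 207.5 460.8 262.6] 516
narrow_arm 0.77 [375.6 213.2 393.2 264.6] 437
narrow_arm 0.6 [178.1 159.6 245.2 200.7] 1906
{'clock': 0.4, 'joints': array([-1.22559905,  0.4346261 ,  0.02499858,  1.57331035, -0.01158892,
        1.13396338, -0.07512963]), 'dq': array([ 0.00191817, -0.00168222,  0.00014234,  0.00214014,  0.00099951,
       -0.00069991, -0.00109066]), 'joint_efforts': array([-1.06568674e-03, -6.66975260e+01,  9.82708521e-01, -3.14417624e+01,
       -6.06433698e-02,  3.54072195e-02,  4.57966610e-05]), 'position': array([0.27062724, 0.56332649, 0.22662067]), 'ee_rot': array([ 6.97703818e-01,  3.06313671e+00, -2.57519210e-04]), 'force': array([ 0.3685751 , -0.01884391,  0.65079498]), 'ft_torque': array([-0.06080051,  0.06578069, -0.0152508 ]), 'gripper_force': 0.0, 'width': 0.9957605767185658}
```

View pics/scene0.png

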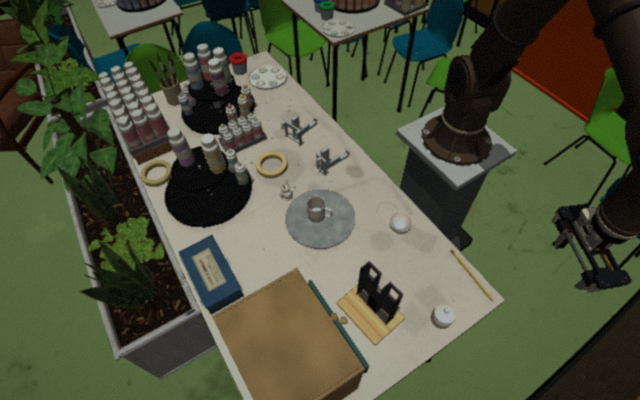

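View pics/top0.png

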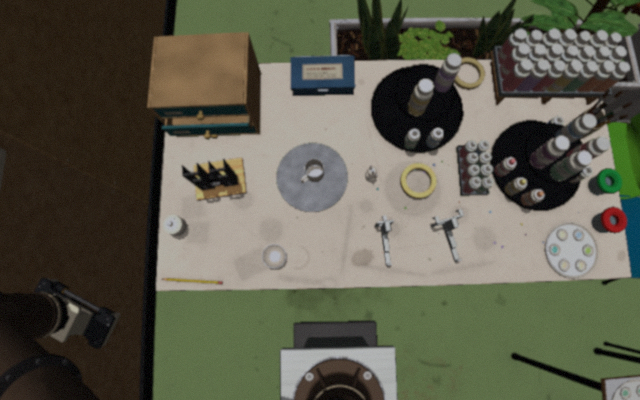

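The scene view shows the stand near (375,300), with the two light arms at (299,127) and (331,160). In the top view the stand is at (213,178) and the arms are at (447,235) and (385,240). I'll zoom in on these.

```bash
python3 - <<'E'
import cv2,numpy as np
t=cv2.imread("pics/top0.png");s=cv2.imread("pics/scene0.png")
def c(im,x,y,w,h,k): return cv2.resize(im[y:y+h,x:x+w],(w*k,h*k),interpolation=cv2.INTER_CUBIC)
a=np.hstack([c(t,170,145,80,60,5),c(s,330,255,80,60,5)])
b=np.hstack([c(t,370,203,100,70,4),c(s,270,107,100,70,4)])
cv2.imwrite("pics/m.png",np.vstack([a,b]))
E
```

```text
(no output)
```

View pics/m.png

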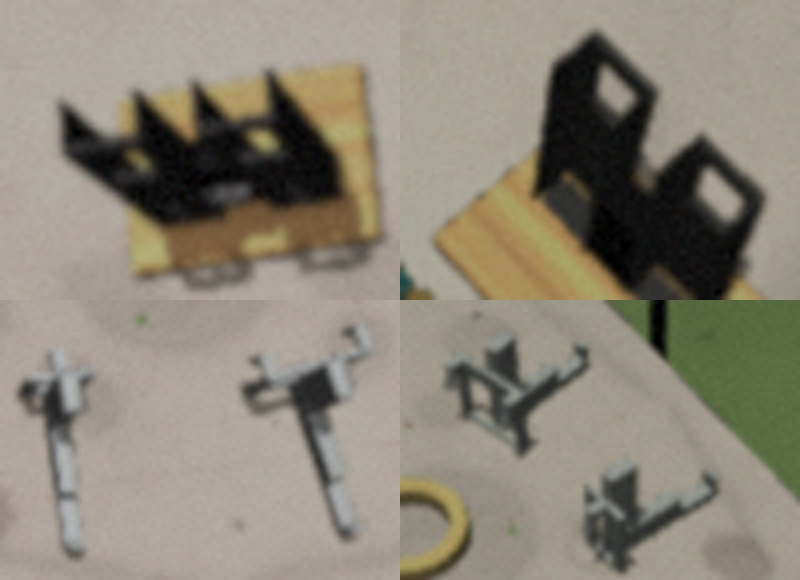

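The lower-right crop of the top view shows the two-claw arm, with its claws pointing away from the robot. The slotted stand faces the robot at a small positive yaw. Next I'll fit box models to both views.

```bash
cat > fit.py <<'E'
import numpy as np,cv2
from itertools import product
from cell import camera_model
K=4
M={c:camera_model(c) for c in("top","scene")}
def proj(P,c):
    m=M[c];q=(np.asarray(P)-m["T"][:3,3])@m["T"][:3,:3]
    s=np.c_[q[:,0],-q[:,1]]/-q[:,2:];s*=1+m["k1"]*(s**2).sum(1,keepdims=True)
    k=m["camera_matrix"];return s*[k[0,0],k[1,1]]+[k[0,2],k[1,2]]
def world(P,x,y,yaw,z):
    c,s=np.cos(yaw),np.sin(yaw);P=np.asarray(P,float)/1000
    return P@np.array([[c,-s,0],[s,c,0],[0,0,1]]).T+[x,y,z]
def corners(b): return np.array(list(product(b[0:2],b[2:4],b[4:6])),float)
def render(hulls,pose,c):
    out=np.zeros((400*K,640*K),np.uint8)
    for P in hulls:
        p=(proj(world(P,*pose),c)+.5)*K
        cv2.fillConvexPoly(out,cv2.convexHull(np.round(p).astype(np.int32)),255)
    return cv2.resize(out,(640,400),interpolation=cv2.INTER_AREA)/255.
def arm(zb=0,side=6):
    B=[(-6,0,-40,40,0,6),(-6,0,-40,40,56,72),(-6,0,-40,-40+side,0,72),(-6,0,40-side,40,0,72),(-81,0,-7,7,zb,zb+28),
       (-121,-81,-7,7,zb,zb+14),(-121,-115,-7,7,zb,zb+24),(-33,-5,-7,7,zb,100)]
    for y in(-35,35):B+=[(0,17,y-5,y+5,64,72),(11,17,y-5,y+5,44,72)]
    return [corners(b) for b in B]
def stand(w,dt,db):
    H=[]
    for y in(-35,35):
        for b in[(0,6,y-w/2,y+w/2,-38,64),(0,6,y-w/2,y+w/2,112,124),(0,6,y-w/2,y-13,-38,124),(0,6,y+13,y+w/2,-38,124)]:H.append(corners(b))
        for a in(y-w/2,y+w/2-4):
            H.append(np.array([(x,yy,z) for yy in(a,a+4) for x,z in((0,-38),(db,-38),(0,124),(dt,124))],float))
    return H
E
cat > run1.py <<'E'
from fit import *
from cell import silhouettes
from scipy.optimize import minimize
I={c:cv2.imread(f"pics/{c}0.png") for c in M}
# arm
mk={c:silhouettes("display_arm",c)[0]["mask"].astype(float) for c in M}
def f(p): 
    A=arm(p[3]); return sum(np.abs(render(A,(p[0]/1e3,p[1]/1e3,p[2]/50,0),c)-mk[c]).sum() for c in M)
# initial from top mask back-projected at z~.03
def ground(px,c,z):
    r=minimize(lambda q:((proj([[q[0],q[1],z]],c)[0]-px)**2).sum(),[.4,0],method="Nelder-Mead");return r.x
def best(f,starts,d):
    R=[minimize(f,s,method="Nelder-Mead",options=dict(initial_simplex=np.vstack([s,s+np.diag(d)]),maxiter=250)) for s in map(np.array,starts)]
    return min(R,key=lambda r:r.fun)
g=ground((450,222),"top",.05)*1000;print("arm init",g)
ra=best(f,[(g[0],g[1],a,z) for a in(5.,12.) for z in(0.,25.)],[10,10,5,10]);print("arm",ra.x,ra.x[2]/50*57.3,ra.fun,[mk[c].sum() for c in M])
# stand
L={c:I[c].astype(float) for c in M};dm={};um={};win={"top":(172,150,252,207),"scene":(330,255,412,345)}
for c in M:
    im=cv2.GaussianBlur(I[c],(0,0),.6).astype(float);x0,y0,x1,y1=win[c];w=np.zeros((400,640));w[y0:y1,x0:x1]=1
    d=(im.max(2)<60)*w; n,l,st,_=cv2.connectedComponentsWithStats(d.astype(np.uint8));k=1+st[1:,4].argmax();dm[c]=(l==k).astype(float)
    um[c]=(((im[...,2]-im[...,0])>45)*w+dm[c]>0).astype(float)
def h(p):
    pose=(p[0]/1e3,p[1]/1e3,p[2]/50,.05);S=stand(*p[3:6]);F=[corners((-25,p[6],-p[7],p[7],-50,-38))]
    t=0
    for c in M:
        s=render(S,pose,c);u=np.maximum(s,render(F,pose,c));t+=np.abs(s-dm[c]).sum()+np.abs(u-um[c]).sum()
    return t
g=ground((170+250/5,145+205/5),"top",.012)*1000;print("stand init",g)
rs=best(h,[(g[0],g[1],a,46,d,d2,68,75.) for a in(4.,9.) for d,d2 in((25,25),(8,30))],[10,10,5,5,8,8,8,8]);print("stand",rs.x.round(1),rs.x[2]/50*57.3,rs.fun,[dm[c].sum() for c in M],[um[c].sum() for c in M])
np.save("fit.npy",np.r_[ra.x,rs.x])
def ov(c,x,y,w,h_,hull,pose,k):
    im=cv2.resize(I[c][y:y+h_,x:x+w],(w*k,h_*k),interpolation=cv2.INTER_CUBIC)
    for P in hull:
        p=(proj(world(P,*pose),c)+.5-[x,y])*k
        cv2.polylines(im,[cv2.convexHull(np.round(p).astype(np.int32))],True,(0,0,255),1)
    return im
pa=(ra.x[0]/1e3,ra.x[1]/1e3,ra.x[2]/50,0);A=arm(ra.x[3]);ps=(rs.x[0]/1e3,rs.x[1]/1e3,rs.x[2]/50,.05)
S=stand(*rs.x[3:6])+[corners((-25,rs.x[6],-rs.x[7],rs.x[7],-50,-38)),corners((-4.5,0,-12,12,8,16))]
cv2.imwrite("pics/ov.png",np.vstack([np.hstack([ov("top",170,145,80,60,S,ps,5),ov("scene",330,257,80,80,S,ps,5)[:300]]),np.hstack([ov("top",420,200,50,37,A,pa,8)[:296],ov("scene",275,110,50,37,A,pa,8)])]))
E
python3 run1.py
```

```text
arm init [ 487.96769474 -323.10593428]
arm [ 4.98387055e+02 -3.15472133e+02  1.42878372e+01  3.04280677e-02] 16.37386141664422 197.87843137254902 [np.float64(516.0), np.float64(425.0)]
stand init [617.70257919 335.73072847]
stand [616.2 335.3   6.9  39.9  18.4  27.5  79.8  72.5] 7.87764881165588 1479.533333333333 [np.float64(757.0), np.float64(1213.0)] [np.float64(1600.0), np.float64(2953.0)]
```

View pics/ov.png

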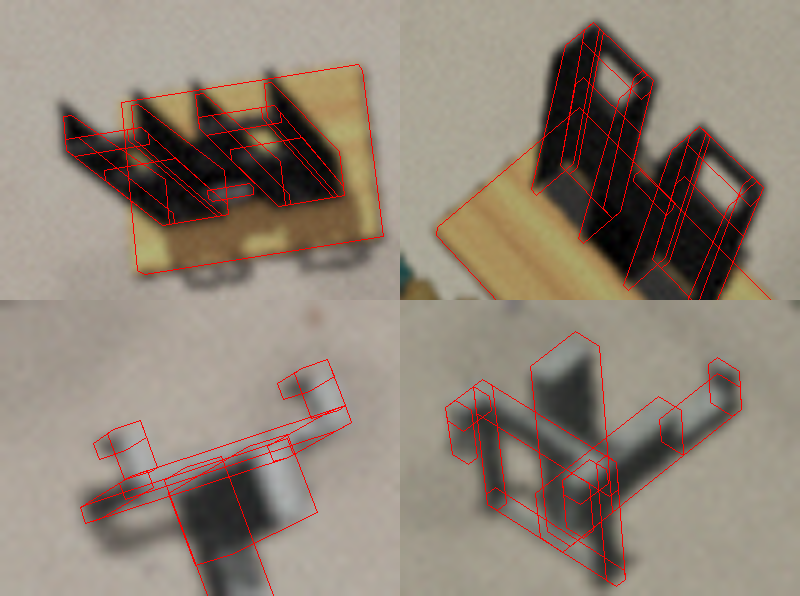

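The overlays match well:
- **Arm:** (498, -315) mm, yaw 16.4°.
- **Seat:** (616, 335) mm, yaw 7.9°.

I'll move above the grip post now, turning the tool by the half-turn-equivalent yaw (-138°).

apply_moves([
  {"x":3,"y":-5.4,"yaw":-10,"hand":1},
  {"x":6,"y":-10.8,"yaw":-20},
  {"x":9,"y":-16.2,"yaw":-30},
  {"x":12,"y":-21.6,"yaw":-40},
  {"x":15,"y":-27,"yaw":-50},
  {"x":18,"y":-32.4,"yaw":-60},
  {"x":20,"y":-38,"yaw":-70},
  {"x":20.8,"y":-44,"yaw":-80},
  {"x":20.8,"y":-50,"yaw":-90},
  {"x":20.8,"y":-56,"yaw":-100},
], newtons=40)

```text
schema error: expected keys x, y, z, yaw, hand
```

apply_moves([
  {"x":3,"y":-5.4,"z":0,"yaw":-10,"hand":1},
  {"x":6,"y":-10.8,"z":0,"yaw":-20,"hand":1},
  {"x":9,"y":-16.2,"z":0,"yaw":-30,"hand":1},
  {"x":12,"y":-21.6,"z":0,"yaw":-40,"hand":1},
  {"x":15,"y":-27,"z":0,"yaw":-50,"hand":1},
  {"x":18,"y":-32.4,"z":0,"yaw":-60,"hand":1},
  {"x":20,"y":-38,"z":0,"yaw":-70,"hand":1},
  {"x":20.8,"y":-44,"z":0,"yaw":-80,"hand":1},
  {"x":20.8,"y":-50,"z":0,"yaw":-90,"hand":1},
  {"x":20.8,"y":-56,"z":0,"yaw":-100,"hand":1},
], newtons=40)

```text
clock: 1.75
position: [0.4786, 0.0015, 0.227]
ee_rot: [2.799, 1.427, 0.001]
force: [0.9, 0.3, 0.0]
width: 0.998
gripper_force: 0.0
```

apply_moves([
  {"x":0,"y":-6,"z":0,"yaw":-9,"hand":1},
  {"x":0,"y":-12,"z":0,"yaw":-18,"hand":1},
  {"x":0,"y":-18,"z":0,"yaw":-27,"hand":1},
  {"x":0,"y":-24,"z":0,"yaw":-33,"hand":1},
  {"x":0.1,"y":-30,"z":-2,"yaw":-38,"hand":1},
  {"x":0.1,"y":-32.4,"z":-7,"yaw":-38,"hand":1},
  {"x":0.1,"y":-32.4,"z":-8,"yaw":-38,"hand":1},
  {"x":0.1,"y":-32.4,"z":-8,"yaw":-38,"hand":1},
])

```text
clock: 2.75
position: [0.4796, -0.3198, 0.1465]
ee_rot: [-3.109, -0.447, 0.001]
force: [0.5, -0.5, 0.3]
width: 0.998
gripper_force: 0.0
```

```bash
python3 - <<'E'
from cell import observe
import numpy as np
s=observe();print(s["clock"],s["position"],s["ee_rot"],2*np.degrees(np.arctan2(s["ee_rot"][1],s["ee_rot"][0]))-180,s["joints"])
E
```

```text
2.75 [ 0.47962818 -0.31979754  0.14650167] [-3.10856591e+00 -4.46827059e-01  1.35741601e-03] -523.6405980995658 [-0.02545089  0.51809593  0.75690825  1.8337525  -0.4277704   0.96143604
 -0.36778229]
```

apply_moves([
  {"x":0,"y":-0.1,"z":-4,"yaw":0,"hand":1},
  {"x":0,"y":-0.1,"z":-7.7,"yaw":0,"hand":1},
  {"x":0,"y":-0.1,"z":-7.7,"yaw":0,"hand":1},
  {"x":0,"y":-0.1,"z":-7.7,"yaw":0,"hand":-1},
  {"x":0,"y":-0.1,"z":-7.7,"yaw":0,"hand":-1},
  {"x":0,"y":-0.1,"z":-7.7,"yaw":0,"hand":-1},
  {"x":0,"y":-0.1,"z":-7.7,"yaw":0,"hand":-1},
  {"x":0,"y":-0.1,"z":-7.7,"yaw":0,"hand":-1},
], newtons=40)

```text
clock: 3.75
position: [0.4797, -0.3217, 0.0699]
ee_rot: [3.11, 0.446, 0.0]
force: [-0.6, 0.1, -0.4]
width: 0.509
gripper_force: 0.0
```

apply_moves([
  {"x":0,"y":0,"z":0,"yaw":0,"hand":-1},
  {"x":0,"y":0,"z":0,"yaw":0,"hand":-1},
  {"x":0,"y":0,"z":0,"yaw":0,"hand":-1},
  {"x":0,"y":0,"z":0,"yaw":0,"hand":-1},
  {"x":0,"y":0,"z":0,"yaw":0,"hand":-1},
  {"x":0,"y":0,"z":0,"yaw":0,"hand":-1},
  {"x":0,"y":0,"z":0,"yaw":0,"hand":-1},
])

```text
clock: 4.62
position: [0.4796, -0.3216, 0.0697]
ee_rot: [-3.11, -0.446, 0.0]
force: [0.7, -0.5, 0.1]
width: 0.149
gripper_force: 39.9
```

apply_moves([
  {"x":0,"y":0,"z":1,"yaw":0,"hand":-1},
  {"x":0,"y":0,"z":4,"yaw":0,"hand":-1},
  {"x":0,"y":0,"z":8,"yaw":0,"hand":-1},
  {"x":0,"y":2,"z":12,"yaw":0,"hand":-1},
  {"x":0,"y":6,"z":15,"yaw":0,"hand":-1},
  {"x":0,"y":11,"z":15,"yaw":-1,"hand":-1},
  {"x":0,"y":16.5,"z":15,"yaw":-2,"hand":-1},
  {"x":0,"y":22,"z":15,"yaw":-3,"hand":-1},
  {"x":0,"y":27.5,"z":15,"yaw":-4,"hand":-1},
  {"x":0,"y":33,"z":15,"yaw":-5,"hand":-1},
])

```text
clock: 5.88
position: [0.4794, 0.01, 0.2205]
ee_rot: [-3.126, -0.309, -0.002]
force: [0.2, -0.1, -1.2]
width: 0.151
gripper_force: 39.9
```

apply_moves([
  {"x":0.8,"y":5.5,"z":0,"yaw":-1,"hand":-1},
  {"x":1.6,"y":11,"z":0,"yaw":-2,"hand":-1},
  {"x":2.4,"y":16.5,"z":0,"yaw":-3,"hand":-1},
  {"x":3.2,"y":22,"z":0,"yaw":-3.5,"hand":-1},
  {"x":4,"y":26,"z":0,"yaw":-3.5,"hand":-1},
  {"x":4.4,"y":29.5,"z":-1,"yaw":-3.5,"hand":-1},
  {"x":4.8,"y":31.5,"z":-4,"yaw":-3.5,"hand":-1},
  {"x":4.8,"y":31.5,"z":-7,"yaw":-3.5,"hand":-1},
  {"x":4.8,"y":31.5,"z":-7,"yaw":-3.5,"hand":-1},
  {"x":4.8,"y":31.5,"z":-7,"yaw":-3.5,"hand":-1},
])

```text
clock: 7.12
position: [0.5284, 0.3231, 0.1512]
ee_rot: [-3.134, -0.213, -0.002]
force: [0.1, 0.5, -1.4]
width: 0.149
gripper_force: 39.9
```

```bash
cat > look.py <<'E'
import sys
from fit import *
from cell import observe,get_image
# origin of arm predicted from tool; optional z offset
s=observe();n=sys.argv[1]
yaw=np.radians((2*np.degrees(np.arctan2(s["ee_rot"][1],s["ee_rot"][0]))-180+540)%360-180+180)
yaw=(yaw+np.pi/2)%np.pi-np.pi/2
x,y,z=s["position"];ox=x+.0198*np.cos(yaw);oy=y+.0198*np.sin(yaw);oz=z-.0697
p=np.load("fit.npy");ps=(p[4]/1e3,p[5]/1e3,p[6]/50,.05);d=np.array([ox-ps[0],oy-ps[1]])
c,sn=np.cos(ps[2]),np.sin(ps[2])
print("clock",s["clock"],"yaw",np.degrees(yaw),"rel seat x,y,z,yaw",(c*d[0]+sn*d[1])*1e3,(-sn*d[0]+c*d[1])*1e3,(oz-.05)*1e3,np.degrees(yaw-ps[2]),"F",s["force"],s["width"],s["gripper_force"])
print(s["joints"].round(2))
T=[]
for cam,(X,Y,W,H) in(("top",(170,140,100,110)),("scene",(320,220,100,110))):
    I=get_image(cam);im=cv2.resize(I[Y:Y+H,X:X+W],(W*4,H*4),interpolation=cv2.INTER_CUBIC)
    for hl,po,col in((arm(),(ox,oy,yaw,oz),(0,0,255)),(stand(*p[7:10]),ps,(0,200,0))):
        for P in hl:
            q=(proj(world(P,*po),cam)+.5-[X,Y])*4
            if len(sys.argv)<3 or sys.argv[2]!="raw":cv2.polylines(im,[cv2.convexHull(np.round(q).astype(np.int32))],True,col,1)
    T.append(im)
cv2.imwrite(f"pics/{n}.png",np.hstack(T))
E
python3 look.py pre
```

```text
clock 7.125 yaw 7.791812105698115 rel seat x,y,z,yaw -68.8577009567177 -0.17177120317716543 31.537392241368924 -0.08525647011567745 F [ 0.13471158  0.53833398 -1.41124286] 0.14936220369692296 39.930431842803955
[-1.1   0.57  0.71  1.72 -0.42  1.01 -1.68]
```

View pics/pre.png

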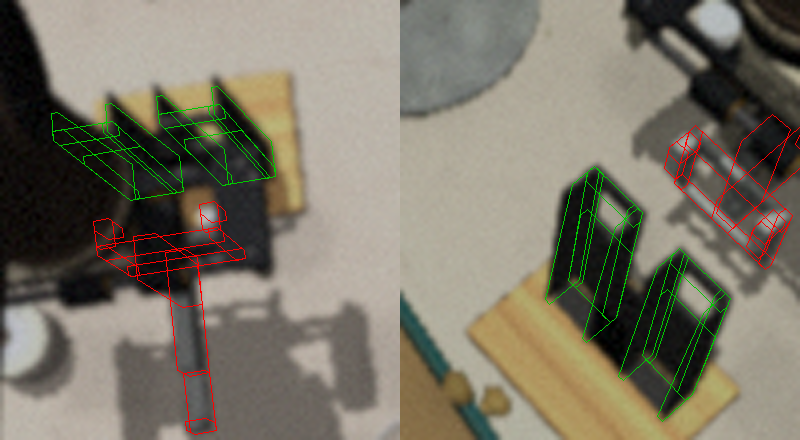

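The overlay agrees with the picture: the claws are in line with the slots, 69 mm out and 31 mm up. I'll push in now.

apply_moves([
  {"x":2,"y":0.28,"z":-0.1,"yaw":0,"hand":-1},
  {"x":4,"y":0.55,"z":-0.1,"yaw":0,"hand":-1},
  {"x":5,"y":0.7,"z":-0.1,"yaw":0,"hand":-1},
  {"x":5.8,"y":0.8,"z":-0.1,"yaw":0,"hand":-1},
  {"x":6.3,"y":0.88,"z":-0.1,"yaw":0,"hand":-1},
  {"x":6.6,"y":0.92,"z":-0.1,"yaw":0,"hand":-1},
  {"x":6.6,"y":0.92,"z":-0.1,"yaw":0,"hand":-1},
])

```text
clock: 8.1
position: [0.5935, 0.3326, 0.1487]
ee_rot: [3.134, 0.215, -0.0]
force: [0.2, 0.2, -1.3]
width: 0.151
gripper_force: 39.9
```

```bash
python3 look.py in1
```

```text
clock 8.1 yaw 7.844250364805138 rel seat x,y,z,yaw -3.0664293152375937 0.37431997646409854 28.994176857575244 -0.03281821100865464 F [ 0.15039948  0.23727598 -1.29800571] 0.15132520770751628 39.93032097816467
[-1.    0.66  0.69  1.55 -0.46  1.09 -1.64]
```

View pics/in1.png

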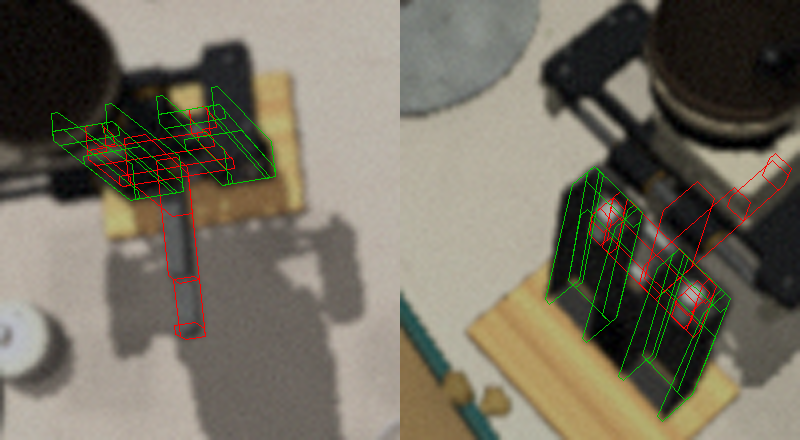

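Both claws show through the slots in the scene view, at about (605,215) and (690,290). I'll ease in until the frame touches.

apply_moves([
  {"x":0.15,"y":0.02,"z":0,"yaw":0,"hand":-1},
  {"x":0.3,"y":0.04,"z":0,"yaw":0,"hand":-1},
  {"x":0.3,"y":0.04,"z":0,"yaw":0,"hand":-1},
  {"x":0.3,"y":0.04,"z":0,"yaw":0,"hand":-1},
])

```text
clock: 8.7
position: [0.5938, 0.3328, 0.1484]
ee_rot: [3.134, 0.215, -0.009]
force: [-10.8, -2.3, 6.5]
width: 0.153
gripper_force: 39.9
```

apply_moves([
  {"x":-0.2,"y":-0.03,"z":0,"yaw":0,"hand":-1},
  {"x":-0.2,"y":-0.03,"z":-0.3,"yaw":0,"hand":-1},
  {"x":-0.2,"y":-0.03,"z":-0.6,"yaw":0,"hand":-1},
  {"x":-0.2,"y":-0.03,"z":-0.6,"yaw":0,"hand":-1},
])

```text
clock: 9.2
position: [0.5938, 0.3327, 0.1422]
ee_rot: [3.134, 0.215, -0.003]
force: [-4.6, 0.4, -1.4]
width: 0.147
gripper_force: 39.9
```

apply_moves([
  {"x":0,"y":0,"z":-0.3,"yaw":0,"hand":-1},
  {"x":0,"y":0,"z":-0.6,"yaw":0,"hand":-1},
  {"x":0,"y":0,"z":-0.9,"yaw":0,"hand":-1},
  {"x":0,"y":0,"z":-1.2,"yaw":0,"hand":-1},
  {"x":0,"y":0,"z":-1.2,"yaw":0,"hand":-1},
], newtons=50)

```text
clock: 9.82
position: [0.5938, 0.3329, 0.1315]
ee_rot: [-3.134, -0.215, 0.002]
force: [-8.0, -1.7, 7.9]
width: 0.15
gripper_force: 49.9
```

Latch contact, with a reasonable force. I'll keep pressing.

apply_moves([
  {"x":0,"y":0,"z":-0.3,"yaw":0,"hand":-1},
  {"x":0,"y":0,"z":-0.6,"yaw":0,"hand":-1},
  {"x":0,"y":0,"z":-0.8,"yaw":0,"hand":-1},
  {"x":0,"y":0,"z":-0.8,"yaw":0,"hand":-1},
])

```text
clock: 10.32
position: [0.5937, 0.3328, 0.1225]
ee_rot: [-3.134, -0.215, 0.003]
force: [-4.9, -0.6, 1.0]
width: 0.148
gripper_force: 49.9
```

apply_moves([
  {"x":0,"y":0,"z":-0.2,"yaw":0,"hand":-1},
  {"x":0,"y":0,"z":-0.4,"yaw":0,"hand":-1},
  {"x":0,"y":0,"z":-0.5,"yaw":0,"hand":-1},
  {"x":0,"y":0,"z":-0.5,"yaw":0,"hand":-1},
])

```text
clock: 10.82
position: [0.5938, 0.3328, 0.1196]
ee_rot: [-3.133, -0.215, 0.002]
force: [-12.4, -3.2, 17.8]
width: 0.15
gripper_force: 49.9
```

apply_moves([
  {"x":0,"y":0,"z":-0.2,"yaw":0,"hand":-1},
  {"x":0,"y":0,"z":-0.2,"yaw":0,"hand":-1},
  {"x":0,"y":0,"z":0.2,"yaw":0,"hand":-1},
  {"x":0,"y":0,"z":0.2,"yaw":0,"hand":-1},
])

```text
clock: 11.32
position: [0.5938, 0.3328, 0.1201]
ee_rot: [-3.134, -0.215, 0.002]
force: [-6.9, -0.8, 3.9]
width: 0.148
gripper_force: 49.9
```

apply_moves([
  {"x":0,"y":0,"z":0.15,"yaw":0,"hand":-1},
  {"x":0,"y":0,"z":0.3,"yaw":0,"hand":-1},
  {"x":0,"y":0,"z":0.3,"yaw":0,"hand":-1},
])

```text
clock: 11.7
position: [0.5938, 0.3326, 0.1218]
ee_rot: [3.134, 0.215, -0.003]
force: [-5.2, -0.3, -9.3]
width: 0.15
gripper_force: 49.9
```

About 8 N of resistance after 2 mm of lift matches the play under the latch, so it has snapped. I'll settle the arm back down, release and retreat.

apply_moves([
  {"x":-0.05,"y":0,"z":-0.3,"yaw":0,"hand":-1},
  {"x":-0.05,"y":0,"z":-0.4,"yaw":0,"hand":-1},
  {"x":-0.1,"y":0,"z":-0.35,"yaw":0,"hand":-1},
  {"x":-0.1,"y":0,"z":-0.3,"yaw":0,"hand":0},
  {"x":-0.1,"y":0,"z":-0.3,"yaw":0,"hand":0},
  {"x":-0.1,"y":0,"z":-0.3,"yaw":0,"hand":0},
  {"x":-0.1,"y":0,"z":-0.3,"yaw":0,"hand":0},
  {"x":-0.1,"y":0,"z":-0.3,"yaw":0,"hand":0},
])

```text
clock: 12.7
position: [0.5938, 0.3326, 0.1198]
ee_rot: [3.134, 0.215, 0.0]
force: [0.7, -0.7, -0.6]
width: 0.498
gripper_force: 0.0
```

apply_moves([
  {"x":0,"y":0,"z":1,"yaw":0,"hand":0},
  {"x":0,"y":0,"z":4,"yaw":0,"hand":0},
  {"x":0,"y":0,"z":9,"yaw":0,"hand":0},
  {"x":-5,"y":-3,"z":12,"yaw":0,"hand":0},
  {"x":-10,"y":-6,"z":12,"yaw":0,"hand":0},
  {"x":-15,"y":-9,"z":12,"yaw":0,"hand":0},
  {"x":-15,"y":-14,"z":12,"yaw":0,"hand":0},
  {"x":-15,"y":-19,"z":12,"yaw":0,"hand":0},
  {"x":-15,"y":-24,"z":12,"yaw":0,"hand":0},
  {"x":-15,"y":-24,"z":12,"yaw":0,"hand":0},
])

```text
clock: 13.95
position: [0.4438, 0.0888, 0.2407]
ee_rot: [-3.134, -0.204, -0.002]
force: [0.6, 0.2, -0.2]
width: 0.499
gripper_force: 0.0
```

```bash
sed 's/^c,sn=/ox,oy,oz,yaw=ps[0],ps[1],.05,ps[2];c,sn=/' look.py > look2.py; python3 look2.py end; python3 - <<'E'
import cv2,numpy as np
E
python3 look2.py endraw raw; python3 -c "
import cv2,numpy as np
a=cv2.imread('pics/end.png');b=cv2.imread('pics/endraw.png')
cv2.imwrite('pics/endm.png',np.vstack([a[:300],b[:300]]))"
```

```text
clock 13.95 yaw 7.877068575813793 rel seat x,y,z,yaw -184.8022984194186 -220.76111157667813 0.0 0.0 F [ 0.62474229  0.19387104 -0.24934296] 0.49909778641021707 0.0
[-1.09  0.16  0.9   2.   -0.14  1.05 -1.56]
clock 14.05 yaw 7.877068575813793 rel seat x,y,z,yaw -184.1130696757564 -216.77745669784983 0.0 0.0 F [0.07832446 0.97134397 0.09450658] 0.5008111468699734 0.0
[-1.09  0.16  0.89  2.   -0.14  1.05 -1.56]
```

View pics/endm.png

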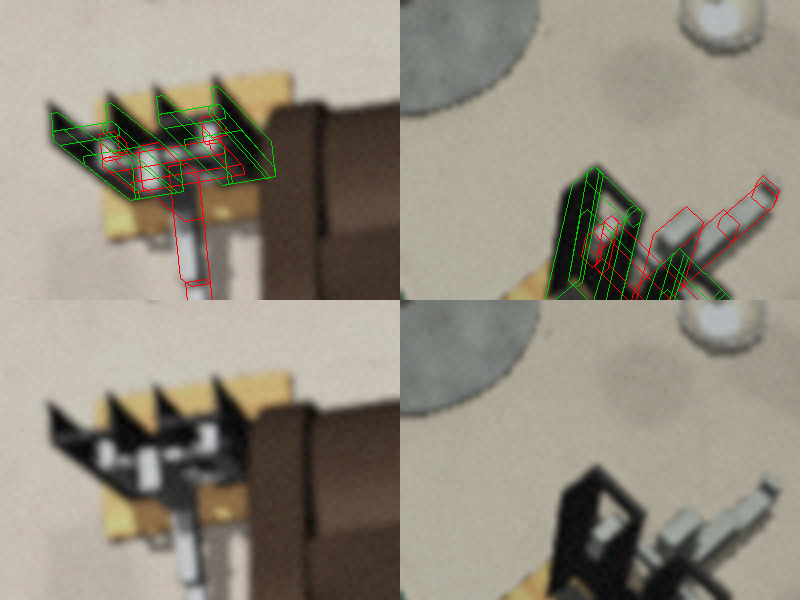

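The arm is home: the post and tail tip both match the predicted home pose, and both claws are hanging in the slots. I'll let the robot settle, then hand in.

apply_moves([
  {"x":0,"y":0,"z":0,"yaw":0,"hand":0},
  {"x":0,"y":0,"z":0,"yaw":0,"hand":0},
  {"x":0,"y":0,"z":0,"yaw":0,"hand":0},
])

```text
clock: 14.52
position: [0.4436, 0.093, 0.2397]
ee_rot: [3.134, 0.216, -0.0]
force: [-0.3, -0.2, 0.6]
width: 0.503
gripper_force: 0.0
```

```bash
python3 -c "
from cell import *
print(sign_off())"
```

```text
the job is handed in; nothing more can be done
None
```

The two-claw display arm is mounted on the stand, fully home and level; a gentle upward pull confirmed the latch holds. I let go, never touched the narrow arm, and handed the job in at about 14.5 s; no verdict came back.

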